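Leaf cutter back into its foam insert

TASK

I am done with the green leaf-shaped clay cutter: put it into the leaf-shaped cutout of the foam insert and press it down fully home, so that its base is flush with the foam, then let go of it. I still need the round and the square cutter, so leave them where they are.

Things in the scene. Friction and masses are not known exactly. Their poses are not given: they have to be found in the camera images.
- leaf_cutter_grip (a point): Leaf cutter, loose, 0.1 kg: green leaf-shaped base (pointed oval, both ends alike, 90 x 50 mm, 18 mm thick) with an upright wooden bar grip on its middle (56 mm long, 20 mm wide, from 18 to 62 mm above the underside). Point: centre of the bar, 40 mm above the underside, the place to hold. x: along leaf and bar; y: across the bar; z: up. A half turn about z makes no difference.
- leaf_cutout (a point): Leaf-shaped cutout, yellow floor, in black foam of a fixed grey tray (214 x 120 mm). Point: centre of its mouth, level with the foam top, 30 mm above the table; x along its 99 mm length, z up; 59 mm wide, 18 mm deep. Springy lips on its long sides stop the base 12 mm proud; about 8 N down pushes it past. Home: bar centre 22 mm above this point. Round cutout beside it (102 mm along +x): leave empty.
- round_cutter_grip (a point): Round cutter, to be left alone: blue disc base (60 mm across, 18 mm thick) with the same wooden bar grip. Loose. Point: centre of its bar, 40 mm above the underside; x along the bar, z up.
- square_cutter_grip (a point): Square cutter, to be left alone: red base (54 x 54 mm, rounded corners, 18 mm thick) with the same wooden bar grip. Loose. Point: centre of its bar, 40 mm above the underside; x along the bar, z up.
Mind the look-alikes: they are no part of the job. Leave any purple look-alike of the part that bears leaf_cutter_grip alone.

How it is judged (in metres and radians):
At the end, for the whole second after the job is handed in: The leaf cutter lies at rest in the leaf-shaped cutout, released: its centre within 12 mm of the cutout's centre, its length along the cutout's within 10 degrees (either way round), upright within 8 degrees and pressed down so that its base stands less than 4 mm proud of the foam (horizontal distance between leaf_cutter_grip and leaf_cutout below 0.012 m and angle between the x axis of leaf_cutter_grip and the x axis of leaf_cutout, either way round below 0.18 rad and angle between leaf_cutter_grip's own z axis and vertical below 0.15 rad and z of leaf_cutter_grip in the frame of leaf_cutout below 0.026 m and linear speed of leaf_cutter below 0.02 m/s); the robot touches nothing.
It fails at once if the round cutter is moved by more than 25 mm or knocked over (distance of round_cutter_grip from where it was at the start of the episode above 0.025 m or angle between round_cutter_grip's own z axis and vertical above 0.5 rad).
It fails at once if the square cutter is moved by more than 25 mm or knocked over (distance of square_cutter_grip from where it was at the start of the episode above 0.025 m or angle between square_cutter_grip's own z axis and vertical above 0.5 rad).
It also fails if it takes over 42 s, if anything falls off the work surface, if the arm or the gripper's body presses on something with over 40 N, if the wrist force passes 120 N, or if a joint passes its speed limit or range.

ROBOT

A 6-joint arm with a two-finger parallel gripper is mounted at the origin on the work surface. World frame = base frame: x ahead of the robot, y to its left, z up, the work surface at z = 0. Lengths are in m, angles in degrees, forces in N, time in s.
With the tool pointing down it reaches from about 0.25 to 0.775 m from the base axis. Payload 4 kg.
Tool frame: the origin (TCP) lies at the centre of the arm's flange, where the gripper is bolted on; the fingertips stand 199 mm ahead of it and the grasp point (between the pads) lies 180 mm ahead of it; z points along the fingers, y is the line along which they close (so a half turn about z gives the same grasp; the last joint's range is limited). The gripper opens to 94 mm and grips with 3 to 60 N. Pads are 16 mm wide; open, the fingers measure 119 mm over their backs; the gripper's body (75 mm by 177 mm) begins 78 mm behind the grasp point.
Start: joints at [-5.907, 4.996, 78.535, -0, 96.463, -5.907], TCP at [0.55, -0, 0.405] pointing down, gripper open.
Joint ranges: [-177.83, 177.83], [-43.37, 116.18], [15.69, 146.23], [-61.86, 241.86], [9.47, 152.12], [-147.06, 147.06]. Speed limits (degrees/s): [159.86, 159.86, 180, 180, 180, 180].

INTERFACE

Orientations are given as [roll, pitch, yaw] about the fixed x, y, z axes, in that order (R = Rz(yaw) Ry(pitch) Rx(roll)).
In Python, from station import env gives the robot as it stands.
- The arm moves only by the tool step_arm, never from a script. Its argument "steps" is text: rows parted by semicolons, each of 6 numbers parted by spaces: the shift along the tool's x, y, z each as a share of 50 mm, from -1 to 1, then the turn, a rotation vector about the tool's x, y, z each as a share of 0.08 rad, from -1 to 1. A call has 1 to 12 rows; each row shifts and turns the commanded pose from where the row before left it, along the tool's axes as they then stand; what a row does not reach is not made up. A row lasts 1/10 s, in which the tool goes at most 50 mm and 8.59 degrees, less where a joint would pass 70% of its speed; a pose out of reach is approached as far as the arm can. A call with a number of a shift or a turn outside -1 to 1 is refused whole. A call with a gripper value outside its range is refused whole. "claw" is the opening in per cent of the stroke, from 0 (shut) to 100 (fully open), set as the call begins (left out, the last holds). The fingers move at their own pace and stop on an object; "newtons" is the grip in N (left out, the last holds). Time passes only in rows, so rows that do not move let the fingers close. It gives the time, the measured TCP pose, the force, the opening and the grip force at its end, in the units of the state.
- env.sense(): the state, without advancing time (a new reading comes with each control period).
- env.grab_frame(name): name is "scene" or "side" or "wrist"; returns (picture, depth): 400x640x3 uint8, red, green, blue; 400x640 float32, m along the optical axis (not along the pixel's ray), 0 where there is no reading.
- env.camera_model(name): a dict with "intrinsics" (3x3 intrinsics, pixels), "world_to_cam" (4x4, takes a point from world to camera coordinates); the wrist camera has in their place "tool_from_camera" (4x4, takes a point from camera to tool coordinates, whose origin is the TCP and whose axes are the flange's). Camera axes: x right, y down, z forward; pixel columns grow to the right and rows downward; lengths in m; the calibration is good to about 2 mm. A picture is of the moment at which its call begins: read the wrist's pose just before it. camera_model takes no time and is no camera call.
- env.job_done(): hands the job in; it is judged then, once.
The state is a dict: "clock": time; "joint_positions": joint angles; "qd": joint speeds; "joint_efforts": joint torques, N m; "tool_pos": TCP position; "orientation": TCP orientation; "contact_force": force on the tool from outside, world axes, zero at the start; "ft_torque": the same for the moment, N m; "grip_width": opening from 0.0 (shut) to 1.0 (fully open); "gripper_force": force on a finger pad.
Only numpy, scipy, OpenCV 4.12 (cv2) and the standard library are available. Lean on these libraries where they do the work, as an engineer would, in place of code of your own. Each camera call takes 0.05 s, during which the arm holds its last target. There are 200 camera calls.

## Working session

There is one attempt and no reset: what is moved stays moved. The work goes in short steps, Python scripts to look and compute and a tool call to move; the robot and the scene stay as the last step left them, time stands still between calls to the robot, and variables do not carry over. Pictures are saved under pics/ and viewed, at most 10 in all, crops included, and the job is handed in when it is done.

Besides the shell and the picture viewer there is one more tool, called after ">>>" by a JSON object that holds its "fn" and its "kwargs", one argument or row to a line. step_arm: Moves the arm, as the interface text tells. Shift numbers are shares of 50 mm and turn numbers shares of 0.08 rad, none past 1 either way. Its arguments: {"type":"object","properties":{"steps":{"type":"string"},"claw":{"type":"number"},"newtons":{"type":"number"}},"required":["steps"]}

```bash
mkdir -p pics
cat > h.py <<'E'
import numpy as np,cv2
from station import env
def P(name,px,d,K=None):
    m=env.camera_model(name);K=np.array(m["intrinsics"]);W=np.linalg.inv(np.array(m["world_to_cam"]))
    px=np.asarray(px,float).reshape(-1,2);d=np.asarray(d,float).reshape(-1)
    c=np.c_[(px[:,0]-K[0,2])/K[0,0]*d,(px[:,1]-K[1,2])/K[1,1]*d,d]
    return c@W[:3,:3].T+W[:3,3]
E
python3 - <<'E'
from h import *
for n in("scene","side"):
    i,d=env.grab_frame(n);np.savez(f"{n}.npz",i=i,d=d);cv2.imwrite(f"pics/{n}.png",i[...,::-1])
    print(n,np.round(env.camera_model(n)["world_to_cam"],3).tolist())
print(env.sense())
E
```

```text
scene [[0.061, 0.998, 0.008, 0.0], [0.676, -0.036, -0.736, -0.29], [-0.734, 0.05, -0.677, 1.561], [0.0, 0.0, 0.0, 1.0]]
side [[-0.919, -0.394, 0.021, 0.45], [-0.254, 0.55, -0.795, 0.202], [0.302, -0.736, -0.606, 0.642], [0.0, 0.0, 0.0, 1.0]]
{'clock': 0.1, 'joint_positions': array([-5.90715787e+00,  5.03430529e+00,  7.86155259e+01, -6.70792541e-04,
        9.64668461e+01, -5.90593777e+00]), 'qd': array([-0.10209616, -0.05721293, -0.14204042, -0.07079925, -0.07233218,
        0.02881129]), 'joint_efforts': array([ 2.25695316e-03, -3.41256917e+01, -3.03301656e+01,  7.19034858e-02,
        3.05556308e-02, -9.49158243e-05]), 'tool_pos': array([5.49884220e-01, 5.94419627e-06, 4.03631244e-01]), 'orientation': array([-1.79883873e+02, -1.13424334e-02,  8.99986935e+01]), 'contact_force': array([-0.31845938,  0.01681162, -0.56157521]), 'ft_torque': array([ 0.05795054, -0.00725494, -0.01849272]), 'gripper_force': 0.0, 'grip_width': 0.99800799333654}
```

View pics/scene.png

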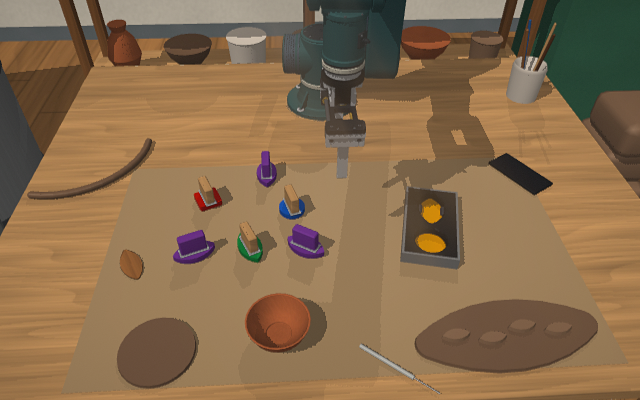

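The green leaf cutter is at (250,242). The possible mix-ups are the purple look-alikes at (193,247), (306,242) and (266,170), plus blue round at (291,203) and red square at (207,194). The tray holds yellow cutouts at (431,212) and (431,243). I'll choose the green one and check it in a crop.

Run:
```python
from h import *
z=np.load("scene.npz");i,d=z["i"],z["d"]
a=cv2.resize(i[180:280,170:330],None,fx=5,fy=5,interpolation=cv2.INTER_CUBIC)[:290*2-80]
b=cv2.resize(i[180:275,390:475],(0,0),fx=5,fy=5,interpolation=cv2.INTER_CUBIC)
cv2.imwrite("pics/a.png",a[...,::-1]);cv2.imwrite("pics/b.png",b[...,::-1])
hsv=cv2.cvtColor(i,cv2.COLOR_RGB2HSV)
def seg(lo,hi,box,zr,nm):
    m=cv2.inRange(hsv,np.array(lo),np.array(hi))>0
    k=np.zeros_like(m);x0,y0,x1,y1=box;k[y0:y1,x0:x1]=1;m&=k&(d>0)
    v,u=np.nonzero(m);p=P("scene",np.c_[u,v],d[v,u]);p=p[(p[:,2]>zr[0])&(p[:,2]<zr[1])]
    r=cv2.minAreaRect((p[:,:2]*1000).astype(np.float32))
    w=np.linalg.eigh(np.cov(p[:,:2].T))[1][:,1]
    print(nm,len(p),"mean",p.mean(0).round(4),"rect",np.round(r[0],1),np.round(r[1],1),round(r[2],1),"axis",np.degrees(np.arctan2(w[1],w[0])).round(1),"z",np.percentile(p[:,2],[5,50,95]).round(4))
seg((45,100,30),(85,255,255),(225,215,275,270),(-.01,.04),"green")
seg((5,50,90),(25,200,255),(235,215,265,252),(.05,.075),"bar top")
seg((5,50,90),(25,200,255),(235,215,265,252),(.02,.075),"bar")
seg((15,180,60),(35,255,255),(410,195,455,225),(-.01,.05),"yel far")
seg((15,180,60),(35,255,255),(410,226,455,260),(-.01,.05),"yel near")
seg((5,50,90),(25,200,255),(280,180,302,215),(.05,.075),"blue bar")
seg((5,50,90),(25,200,255),(195,170,222,206),(.05,.075),"red bar")
```

```text
green 273 mean [ 0.6083 -0.1888  0.0165] rect [ 596.9 -190. ] [77.6 52.8] 3.3 axis -138.0 z [0.0076 0.0177 0.0205]
bar top 228 mean [ 0.5971 -0.1897  0.0604] rect [ 593.6 -190. ] [55.1 20.2] 25.3 axis -154.6 z [0.0524 0.0615 0.0646]
bar 353 mean [ 0.601  -0.1892  0.052 ] rect [ 593.8 -189.8] [55.3 20.5] 24.4 axis -152.1 z [0.0279 0.0582 0.0642]
yel far 366 mean [0.5042 0.226  0.0125] rect [503.8 227.2] [45.6 84.3] 75.0 axis 169.2 z [0.0098 0.0124 0.0153]
yel near 435 mean [0.6033 0.2031 0.0126] rect [604.7 201.8] [65.4 58.8] 68.5 axis 66.1 z [0.0101 0.0126 0.0151]
blue bar 190 mean [ 0.4828 -0.0973  0.0602] rect [478.5 -97.1] [58.2 20.7] 16.5 axis -161.9 z [0.0523 0.0612 0.0645]
red bar 179 mean [ 0.4418 -0.2948  0.0601] rect [ 436.6 -295.7] [61.6 20.6] 25.7 axis -154.8 z [0.0524 0.0612 0.0644]
```

View pics/a.png

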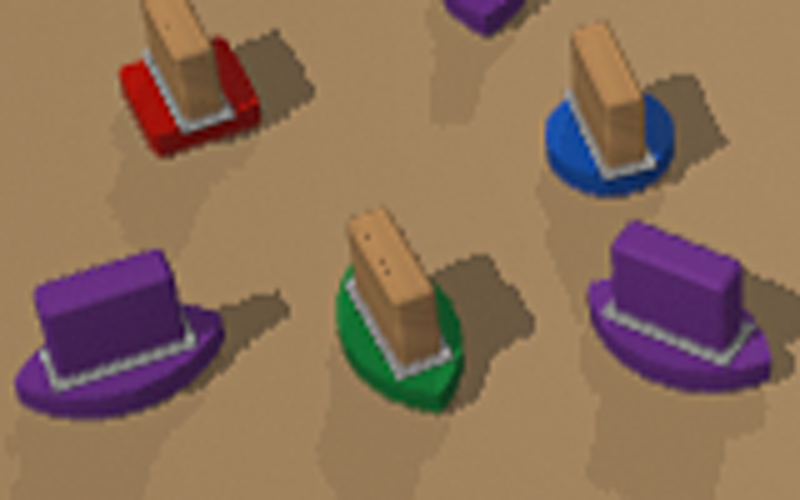

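View pics/b.png

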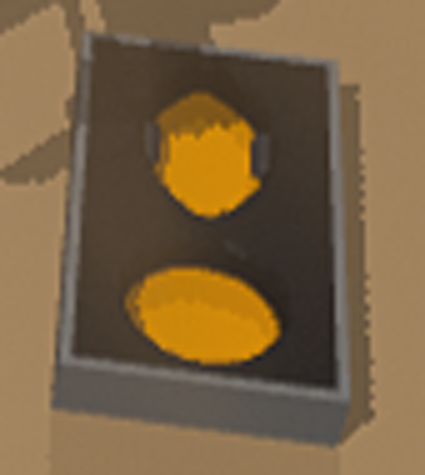

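View pics/side.png

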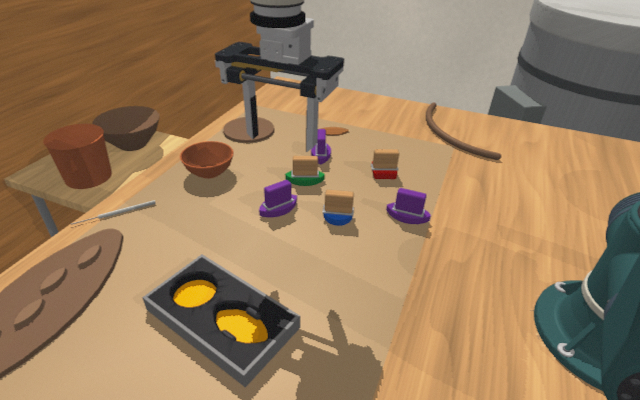

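The crops confirm green at (250,242), a green base with a wooden bar. The leaf cutout is the far one, the pointed oval with lips at (431,212); the near one at (431,243) is round. The bar rectangle measures 55x20 mm with its top at 61.5 mm, which matches the description. I'll refine the tray pose while making the first move.

>>> {"fn": "step_arm", "kwargs": {
  "steps": "-0.63 0.15 0.2 0 0 0.9;0 0 0.2 0 0 1;0 0 0.2 0 0 1;0 0 0.2 0 0 1;0 0 0.2 0 0 1;0 0 0.2 0 0 1;0 0 0.2 0 0 1;0 0 0 0 0 1;0 0 0 0 0 1;0 0 0 0 0 1;0 0 0 0 0 1",
  "claw": 75,
  "newtons": 40
}}

```text
clock: 1.2
tool_pos: [0.5574, -0.0315, 0.3339]
orientation: [-179.9, 0.1, 39.8]
contact_force: [-0.5, 0.4, 0.2]
grip_width: 0.75
gripper_force: 0.0
```

```bash
cat >> h.py <<'E'
from scipy.spatial.transform import Rotation as Ro
def delta(pos,yaw):
    s=env.sense();R=Ro.from_euler("xyz",s["orientation"],degrees=True)
    T=Ro.from_euler("xyz",[180,0,yaw],degrees=True)
    tr=T.inv().apply(np.array(pos)-s["tool_pos"])/.05
    print("t",round(s["clock"],2),"pos",s["tool_pos"].round(4),"rpy",s["orientation"].round(1),"F",s["contact_force"].round(1),"grip",round(s["grip_width"],3),s["gripper_force"])
    print(" turn units",((R.inv()*T).as_rotvec()/.08).round(2),"shift now",(R.inv().apply(np.array(pos)-s["tool_pos"])/.05).round(2),"after turn",tr.round(2))
E
python3 - <<'E'
from h import *
for n in("scene","side"):
    z=np.load(f"{n}.npz");i,d=z["i"],z["d"]
    v,u=np.nonzero(d>0);p=P(n,np.c_[u,v],d[v,u])
    k=(p[:,2]>.024)&(p[:,2]<.037)&(abs(p[:,0]-.55)<.16)&(abs(p[:,1]-.215)<.12)
    q=p[k];r=cv2.minAreaRect((q[:,:2]*1000).astype(np.float32));print(n,k.sum(),r,np.median(q[:,2]))
z=np.load("side.npz");i,d=z["i"],z["d"];hsv=cv2.cvtColor(i,cv2.COLOR_RGB2HSV)
m=(cv2.inRange(hsv,np.array((5,50,60)),np.array((25,220,255)))>0)&(d>0);m[:150]=0;m[172:]=0;m[:,:288]=0;m[:,322:]=0
v,u=np.nonzero(m);p=P("side",np.c_[u,v],d[v,u]);p=p[p[:,2]>.05];print("bar side",len(p),p.mean(0),cv2.minAreaRect((p[:,:2]*1000).astype(np.float32)))
delta([.5937,-.1898,.31],25.3)
E
```

```text
scene 2789 ((553.7496337890625, 212.61819458007812), (120.71116638183594, 222.6082000732422), 76.77998352050781) 0.030269359635395454
side 7031 ((550.6807250976562, 211.5872802734375), (122.3180923461914, 216.45925903320312), 76.75442504882812) 0.02984371371078598
bar side 208 [ 0.58766957 -0.18542437  0.05862489] ((588.1655883789062, -187.6085205078125), (53.03203582763672, 18.42140007019043), 23.61901092529297)
t 1.2 pos [ 0.5574 -0.0315  0.3339] rpy [-1.799e+02  1.000e-01  3.980e+01] F [-0.5  0.4  0.2] grip 0.75 0.0
 turn units [-0.01  0.01  3.17] shift now [-1.47  2.9   0.48] after turn [-0.7   3.17  0.48]
```

>>> {"fn": "step_arm", "kwargs": {
  "steps": "0 0 0 0 0 1;0 0 0 0 0 1;0 0 0 0 0 1;-0.14 0.63 0.1 0 0 0.17;-0.14 0.63 0.1 0 0 0;-0.14 0.63 0.1 0 0 0;-0.14 0.63 0.1 0 0 0;-0.14 0.63 0 0 0 0;0 0 0 0 0 0;0 0 0 0 0 0"
}}

```text
clock: 2.2
tool_pos: [0.594, -0.1891, 0.3138]
orientation: [-179.9, 0.0, 25.4]
contact_force: [-0.5, -0.2, 0.6]
grip_width: 0.751
gripper_force: 0.0
```

Run:
```python
from h import *
delta([.592,-.189,.22],25)
s=env.sense();i,d=env.grab_frame("wrist");m=env.camera_model("wrist");K=np.array(m["intrinsics"]);T=np.array(m["tool_from_camera"])
cv2.imwrite("pics/w.png",i[...,::-1])
hsv=cv2.cvtColor(i,cv2.COLOR_RGB2HSV);R=Ro.from_euler("xyz",s["orientation"],degrees=True)
k=(d>0);v,u=np.nonzero(k);dd=d[v,u];c=np.c_[(u-K[0,2])/K[0,0]*dd,(v-K[1,2])/K[1,1]*dd,dd]
p=R.apply(c@T[:3,:3].T+T[:3,3])+s["tool_pos"]
q=(p[:,2]>.056)&(p[:,2]<.068)&(np.hypot(p[:,0]-.592,p[:,1]+.189)<.045)
print(q.sum(),np.median(p[q,2]),cv2.minAreaRect((p[q,:2]*1000).astype(np.float32)))
```

```text
t 2.2 pos [ 0.594  -0.1891  0.3138] rpy [-179.9    0.    25.4] F [-0.5 -0.2  0.6] grip 0.751 0.0
 turn units [-0.02  0.01  0.09] shift now [-0.03 -0.02  1.88] after turn [-0.04 -0.02  1.88]
1398 0.06102747319661034 ((591.532958984375, -190.84573364257812), (55.33835983276367, 19.919076919555664), 23.5168399810791)
```

View pics/w.png

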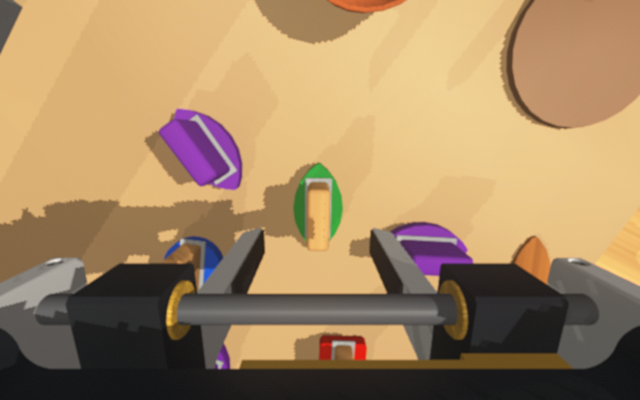

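The wrist view shows the green cutter with its bar centred between the open fingers at (318,215). Purple look-alikes are at (205,150) and (430,248), clear of the fingers. I'll go down and grip.

>>> {"fn": "step_arm", "kwargs": {
  "steps": "-0.05 0 0.3 0 0 0.2;0 0 0.4 0 0 0;0 0 0.4 0 0 0;0 0 0.4 0 0 0;0 0 0.3 0 0 0;0 0 0.1 0 0 0;0 0 0 0 0 0;0 0 0 0 0 0"
}}

```text
clock: 3.05
tool_pos: [0.5922, -0.1896, 0.2206]
orientation: [179.9, -0.1, 24.6]
contact_force: [-0.2, -0.9, 0.6]
grip_width: 0.753
gripper_force: 0.0
```

>>> {"fn": "step_arm", "kwargs": {
  "steps": "0 0 0 0 0 0;0 0 0 0 0 0;0 0 0 0 0 0;0 0 0 0 0 0;0 0 0 0 0 0;0 0 0 0 0 0;0 0 0 0 0 0;0 0 0 0 0 0",
  "claw": 0,
  "newtons": 40
}}

```text
clock: 3.85
tool_pos: [0.5919, -0.1897, 0.2197]
orientation: [180.0, -0.0, 24.6]
contact_force: [0.7, 0.2, 0.5]
grip_width: 0.21
gripper_force: 40.0
```

Run:
```python
from h import *
delta([.5024,.224,.34],-13.3)
```

```text
t 3.85 pos [ 0.5919 -0.1897  0.2197] rpy [180.   -0.   24.6] F [0.7 0.2 0.5] grip 0.21 39.99988496303558
 turn units [ 0.   -0.    8.27] shift now [ 1.81 -8.27 -2.41] after turn [-3.65 -7.64 -2.41]
```

>>> {"fn": "step_arm", "kwargs": {
  "steps": "0 0 -0.4 0 0 0;0 0 -0.6 0 0 0;0 0 -0.7 0 0 0;0 0 -0.7 0 0 1;0 0 0 0 0 1;0 0 0 0 0 1;0 0 0 0 0 1;0 0 0 0 0 1;0 0 0 0 0 1;0 0 0 0 0 1;0 0 0 0 0 1;0 0 0 0 0 0.27"
}}

```text
clock: 5.05
tool_pos: [0.5918, -0.1897, 0.3394]
orientation: [-180.0, 0.0, -13.4]
contact_force: [-0.1, 0.3, -0.7]
grip_width: 0.205
gripper_force: 40.0
```

>>> {"fn": "step_arm", "kwargs": {
  "steps": "-0.2 -0.42 0 0 0 0;-0.36 -0.76 0 0 0 0;-0.36 -0.76 0 0 0 0;-0.36 -0.76 0 0 0 0;-0.36 -0.76 0 0 0 0;-0.36 -0.76 0 0 0 0;-0.36 -0.76 0 0 0 0;-0.36 -0.76 0 0 0 0;-0.36 -0.76 0 0 0 0;-0.36 -0.76 0 0 0 0;-0.2 -0.38 0 0 0 0;0 0 0 0 0 0"
}}

```text
clock: 6.25
tool_pos: [0.5018, 0.2265, 0.3395]
orientation: [-180.0, 0.0, -13.0]
contact_force: [1.3, -0.5, -0.3]
grip_width: 0.211
gripper_force: 40.0
```

Run:
```python
from h import *
env.grab_frame("side")
delta([.5024,.224,.26],-13.3)
i,d=env.grab_frame("side");cv2.imwrite("pics/s2.png",cv2.resize(i[130:400,120:420],None,fx=2,fy=2)[...,::-1])
s=env.sense();i,d=env.grab_frame("wrist");m=env.camera_model("wrist");K=np.array(m["intrinsics"]);T=np.array(m["tool_from_camera"])
cv2.imwrite("pics/w2.png",i[...,::-1])
R=Ro.from_euler("xyz",s["orientation"],degrees=True)
v,u=np.nonzero(d>0);dd=d[v,u];c=np.c_[(u-K[0,2])/K[0,0]*dd,(v-K[1,2])/K[1,1]*dd,dd]
p=R.apply(c@T[:3,:3].T+T[:3,3])+s["tool_pos"];hs=cv2.cvtColor(i,cv2.COLOR_RGB2HSV)[v,u]
g=(hs[:,0]>45)&(hs[:,0]<85)&(hs[:,1]>100)&(p[:,2]>.05)
t=R.inv().apply(p-s["tool_pos"])
print("green in tool",t[g].mean(0),cv2.minAreaRect((t[g,:2]*1000).astype(np.float32)),np.percentile(t[g,2],[5,50,95]))
q=(p[:,2]>.024)&(p[:,2]<.037)&(abs(p[:,0]-.55)<.16)&(abs(p[:,1]-.215)<.12)
print(q.sum(),cv2.minAreaRect((p[q,:2]*1000).astype(np.float32)))
```

```text
t 6.3 pos [0.5023 0.225  0.3395] rpy [180.   -0.  -13.1] F [ 0.1 -0.8 -0.9] grip 0.214 39.999732971191406
 turn units [ 0.01 -0.    0.04] shift now [0.01 0.02 1.59] after turn [0.01 0.02 1.59]
green in tool [ 0.025121   -0.00043805  0.20255048] ((24.75737762451172, -0.20723915100097656), (37.95046615600586, 47.898681640625), 0.24863503873348236) [0.20130478 0.20235859 0.20376631]
16429 ((552.0288696289062, 212.50881958007812), (120.54859924316406, 214.14117431640625), 76.68643188476562)
```

View pics/w2.png

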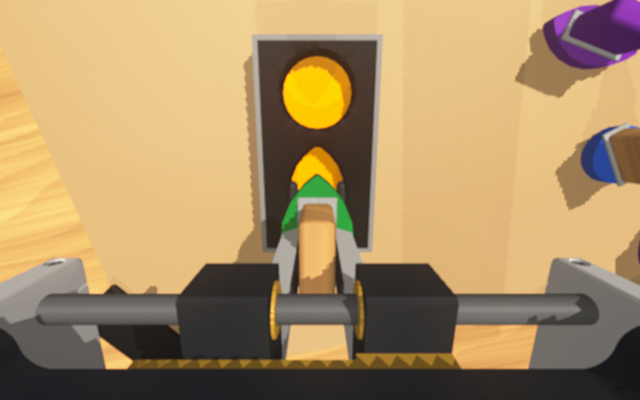

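View pics/s2.png

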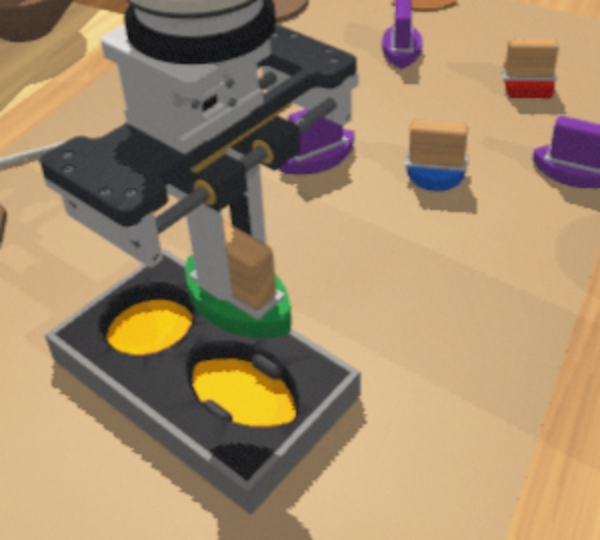

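The wrist view shows the leaf lined up with the leaf cutout, its tip at (317,178) over the cutout's end at (317,150). The tray refit puts the cutout at (0.5024, 0.2242) and -13.3°. I'll lower the cutter.

>>> {"fn": "step_arm", "kwargs": {
  "steps": "0 0.01 0.3 0 0 0.04;0 0 0.4 0 0 0;0 0 0.4 0 0 0;0 0 0.3 0 0 0;0 0 0.15 0 0 0;0 0 0.1 0 0 0;0 0 0.1 0 0 0;0 0 0.1 0 0 0;0 0 0 0 0 0;0 0 0 0 0 0"
}}

```text
clock: 7.4
tool_pos: [0.5028, 0.2236, 0.2476]
orientation: [-180.0, -0.0, -13.5]
contact_force: [-0.8, 0.6, -0.5]
grip_width: 0.208
gripper_force: 40.0
```

Run:
```python
from h import *
delta([.5024,.2242,.232],-13.3)
```

```text
t 7.4 pos [0.5028 0.2236 0.2476] rpy [-180.    -0.   -13.5] F [-0.8  0.6 -0.5] grip 0.208 39.99988496303558
 turn units [-0.01 -0.01 -0.04] shift now [-0.01 -0.01  0.31] after turn [-0.01 -0.01  0.31]
```

No contact force and already about 2 mm below the foam top, so it has entered the mouth. Next I press it past the lips.

>>> {"fn": "step_arm", "kwargs": {
  "steps": "0 0 0.05 0 0 0;0 0 0.05 0 0 0;0 0 0.05 0 0 0;0 0 0.05 0 0 0;0 0 0.05 0 0 0;0 0 0.05 0 0 0;0 0 0.03 0 0 0;0 0 0 0 0 0;0 0 0 0 0 0;0 0 0 0 0 0"
}}

```text
clock: 8.4
tool_pos: [0.5047, 0.2231, 0.2329]
orientation: [-179.9, -0.5, -13.5]
contact_force: [6.0, -2.1, 3.8]
grip_width: 0.213
gripper_force: 40.0
```

>>> {"fn": "step_arm", "kwargs": {
  "steps": "0 0 0.04 0 0 0;0 0 0.04 0 0 0;0 0 0 0 0 0;0 0 0 0 0 0;0 0 0 0 0 0"
}}

```text
clock: 8.9
tool_pos: [0.5048, 0.2231, 0.2317]
orientation: [-179.9, -0.5, -13.5]
contact_force: [1.9, -3.5, 14.5]
grip_width: 0.21
gripper_force: 40.0
```

Run:
```python
from h import *
delta([.5024,.2242,.232],-13.3)
i,d=env.grab_frame("side");cv2.imwrite("pics/s3.png",cv2.resize(i[230:390,130:310],None,fx=3.3,fy=3.3,interpolation=cv2.INTER_CUBIC)[...,::-1])
```

```text
t 8.9 pos [0.5048 0.2231 0.2317] rpy [-179.9   -0.5  -13.5] F [ 1.9 -3.5 14.5] grip 0.21 40.005016922950745
 turn units [-0.03 -0.12 -0.04] shift now [-0.05 -0.01 -0.01] after turn [-0.05 -0.01 -0.01]
```

View pics/s3.png

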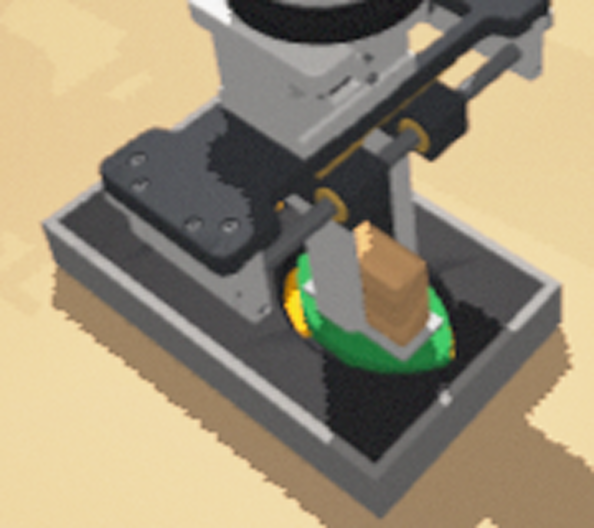

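The picture is ambiguous: green at crop (380,340) still shows side wall. I'll measure the heights from depth.

Run:
```python
from h import *
def rep(p,hs,nm):
    g=(hs[:,0]>45)&(hs[:,0]<85)&(hs[:,1]>100)&(hs[:,2]>40)&(np.hypot(p[:,0]-.5024,p[:,1]-.224)<.06)
    print(nm,g.sum(),p[g].mean(0).round(4),np.percentile(p[g,2],[2,10,25,50,75,90,98]).round(4))
    f=(hs[:,2]<90)&(hs[:,1]<110)&(p[:,2]<.04)&(p[:,2]>.02)&(abs(p[:,0]-.55)<.12)&(abs(p[:,1]-.215)<.08);print(" foam z",f.sum(),np.median(p[f,2]))
    # plane of top face
    t=p[g];t=t[t[:,2]>np.percentile(t[:,2],50)-.002]
    A=np.c_[t[:,:2]-[.5024,.2242],np.ones(len(t))];print(" plane",np.linalg.lstsq(A,t[:,2],rcond=None)[0].round(4), "xrange",t.min(0).round(4),t.max(0).round(4))
for n in("scene","side"):
    i,d=env.grab_frame(n);v,u=np.nonzero(d>0);rep(P(n,np.c_[u,v],d[v,u]),cv2.cvtColor(i,cv2.COLOR_RGB2HSV)[v,u],n)
s=env.sense();i,d=env.grab_frame("wrist");m=env.camera_model("wrist");K=np.array(m["intrinsics"]);T=np.array(m["tool_from_camera"])
R=Ro.from_euler("xyz",s["orientation"],degrees=True);v,u=np.nonzero(d>0);dd=d[v,u];c=np.c_[(u-K[0,2])/K[0,0]*dd,(v-K[1,2])/K[1,1]*dd,dd]
rep(R.apply(c@T[:3,:3].T+T[:3,3])+s["tool_pos"],cv2.cvtColor(i,cv2.COLOR_RGB2HSV)[v,u],"wrist")
```

```text
scene 157 [0.5308 0.2155 0.0289] [0.0197 0.0232 0.0274 0.0298 0.0311 0.0327 0.0333]
 foam z 2132 0.030302714155717947
 plane [ 0.0014 -0.0107  0.0305] xrange [0.4861 0.1981 0.0279] [0.5514 0.247  0.0346]
side 465 [0.4953 0.2366 0.029 ] [0.0213 0.0256 0.0285 0.0298 0.0305 0.0312 0.032 ]
 foam z 2899 0.029948754996576232
 plane [ 0.0039 -0.0235  0.0304] xrange [0.4598 0.205  0.0279] [0.548  0.2539 0.0437]
wrist 1262 [0.531  0.2174 0.0293] [0.0228 0.0285 0.0291 0.0296 0.03   0.0304 0.0309]
 foam z 21880 0.02930545261055982
 plane [0.004  0.0003 0.0295] xrange [0.5066 0.1982 0.0277] [0.5493 0.2453 0.032 ]
```

The base top is at 29.6–30.5 mm against foam at 29.3–30.3 mm, and it is level, so it is flush. I'll release and back off.

>>> {"fn": "step_arm", "kwargs": {
  "steps": "0 0 -0.04 0 0 0;0 0 0 0 0 0;0 0 0 0 0 0;0 0 0 0 0 0;0 0 0 0 0 0;0 0 0 0 0 0;0 0 -0.1 0 0 0;0 0 -0.3 0 0 0;0 0 -0.5 0 0 0;0 0 -0.7 0 0 0;0 0 -0.7 0 0 0;0 0 -0.5 0 0 0",
  "claw": 65
}}

```text
clock: 10.3
tool_pos: [0.5025, 0.2233, 0.3717]
orientation: [-180.0, -0.1, -13.5]
contact_force: [0.3, 0.3, 0.5]
grip_width: 0.648
gripper_force: 0.0
```

Run:
```python
from h import *
delta([.5024,.2242,.36],-13.3)
for n in("scene","side"):
    i,d=env.grab_frame(n);v,u=np.nonzero(d>0);p=P(n,np.c_[u,v],d[v,u]);hs=cv2.cvtColor(i,cv2.COLOR_RGB2HSV)[v,u]
    near=np.hypot(p[:,0]-.5024,p[:,1]-.224)<.06
    g=(hs[:,0]>45)&(hs[:,0]<85)&(hs[:,1]>100)&(hs[:,2]>40)&near&(p[:,2]<.06)
    b=near&(p[:,2]>.04)&(p[:,2]<.1)&(hs[:,0]<25)&(hs[:,1]>50)
    print(n,"green z",np.percentile(p[g,2],[10,50,90]).round(4),"bar",b.sum(),np.percentile(p[b,2],[50,90]).round(4),cv2.minAreaRect((p[b,:2]*1000).astype(np.float32)))
```

```text
t 10.3 pos [0.5025 0.2233 0.3717] rpy [-1.80e+02 -1.00e-01 -1.35e+01] F [0.3 0.3 0.5] grip 0.648 0.0
 turn units [-0.01 -0.03 -0.04] shift now [-0.01 -0.02  0.23] after turn [-0.01 -0.02  0.23]
scene green z [0.0249 0.0301 0.0327] bar 265 [0.0723 0.0755] ((507.9291687011719, 222.34410095214844), (20.349302291870117, 58.546112060546875), 78.65719604492188)
side green z [0.0253 0.0295 0.0311] bar 907 [0.0702 0.0744] ((503.73590087890625, 223.89076232910156), (20.218658447265625, 56.62427520751953), 76.09090423583984)
```

The base is flush at z ≈ 30 mm, the bar top is at about 74 mm (home), and the centre is within 6 mm at about -13°. The arm is clear, so I'm handing in.

```bash
python3 -c "
from station import env
print(env.job_done())"
```

```text
the job is handed in; nothing more can be done
None
```

The green leaf cutter is in the leaf-shaped cutout, pressed down flush with the foam and released; the arm never went near the round and square cutters, and I handed the job in at about 10 s (no verdict was returned).

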